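# Set the guide roller with its eccentric bolt and try the plug gauge

### The arm

A 7-joint arm with a two-finger parallel gripper is mounted at the origin on the work surface. World frame = base frame: x ahead of the robot, y to its left, z up, the work surface at z = 0. Lengths are in mm, angles in rad, forces in N, time in s.
With the tool pointing down it reaches from about 400 to 875 mm from the base axis. Payload 4.4 kg.
Tool frame: the origin (TCP) lies at the very end of the fingers, on their centre line; the grasp point (between the pads) lies 19 mm behind it; y points along the fingers, x is the direction in which the jaws open and shut, and the axes are right-handed (so a half turn about y gives the same grasp; the last joint's range is limited). The gripper opens to 85 mm and grips with 20 to 120 N. Pads are 22 mm wide; open, the fingers measure 114 mm over their backs; the gripper's body (76 mm by 85 mm) begins 54 mm behind the grasp point. The pads swing forward as they close: fully open they stand 13 mm farther back than shut.
Start: joints at [1.152, 0.628, 0.038, 1.517, -0.027, 0.996, -0.02], TCP at [224.62, -609.97, 231.313] pointing down, gripper open.
Joint ranges: [-3.06, 3.06], [-0.37, 2.12], [-1.25, 1.32], [0.18, 2.47], [-1.1, 4.24], [0.23, 1.98], [-2.94, 2.94]. Speed limits (rad/s): [2.57, 2.57, 3.14, 3.14, 3.14, 3.14, 3.14].

### API

Orientations are given as [roll, pitch, yaw] about the fixed x, y, z axes, in that order (R = Rz(yaw) Ry(pitch) Rx(roll)).
In Python, from cell import readout, eyes, finish_job gives the robot as it stands. The module is installed in compiled form; this text tells all that it offers.
- The arm moves only by the tool apply_moves, never from a script. Its argument "commands" is a list that holds one entry, the list of rows, each a list of 6 numbers: the shift along the tool's x, y, z in units of 0.04 m (1.0 is 0.04 m), then the turn, a rotation vector about the tool's x, y, z in units of 5 degrees (1.0 is 5 degrees). A call has 1 to 8 rows; each row shifts and turns the pose as measured when the row begins, along the tool's axes as they then stand; what a row does not reach is not made up. A row lasts 1/12 s, in which the tool goes at most 41.7 mm and 7.16 degrees, less where a joint would pass 70% of its speed; a pose out of reach is approached as far as the arm can. A call with a number of a shift or a turn outside -1 to 1 is refused whole. A call with a gripper value outside its range is refused whole. "claw" is the finger opening in mm, from 0 to 85.4, set as the call begins (left out, the last holds). The fingers move at their own pace and stop on an object; the grip force is fixed at half the most. Time passes only in rows, so rows that do not move let the fingers close. It gives the time, the measured TCP pose, the force and the opening at its end, in the units of the state.
- readout.read_state(): the state, without advancing time (a new reading comes with each control period).
- eyes.get_image(name): name is "scene" or "top" or "wrist"; returns a dict with "image" (384x512x3 uint8, red, green, blue), "mtx" (3x3 intrinsics, pixels), "rvec" (rotation vector, rad) and "tvec" (3), from world to camera coordinates, as OpenCV has them. Camera axes: x right, y down, z forward; pixel columns grow to the right and rows downward; lengths in mm; the calibration is good to about 2 mm. A picture is of the moment at which its call begins. There is no depth.
- finish_job(): hands the job in, once; it reports no verdict.
The state is a dict: "clock": time; "qpos": joint angles; "qd": joint speeds; "tau": joint torques, N m; "eef_pos": TCP position; "tool_rot": TCP orientation; "force": force on the tool from outside, world axes, zero at the start; "torque": the same for the moment, N m; "width": finger opening in mm.
Only numpy, scipy, OpenCV 4.12 (cv2) and the standard library are available. Lean on these libraries where they do the work, as an engineer would, in place of code of your own. Each camera call takes 0.05 s, during which the arm holds its last target. There are 200 camera calls.

### The job

Swing the crank of the eccentric bolt round until it points at the raised index rib on the plate, which opens the gap between guide roller and fence, and let go of it. Then check the setting: slide the wider of the two plug gauges, kept down flat on the plate, through that gap, and leave it standing upright on the plate clear beyond the roller. The crank must stay on its rib and the narrower gauge must stay where it stands.

Things in the scene. Friction and masses are not known exactly. Their poses are not given: they have to be found in the camera images.
- fixture: Grey plate fixed on the bench, x -110 to 110, y -190 to 220 mm, 8 mm thick; origin on its underside, z up. On it: steel fence bar, 26 mm tall, y -60 to 90 mm, its gap face at x = 91 mm; upright bolt axis at x = 10, y = 0 with the guide roller (56 mm diameter, 26 mm tall). The gap runs along y between roller and fence; the gauges stand at the +y end and go through towards -y.
- cam (a joint): Turn q of the eccentric bolt (rad), counter-clockwise from above, stops at 0 and 2.6; stays where left (0.25 N m friction, 4 N at the peg). The crank points from the bolt axis at 150 degrees + q from plate x, towards the rib at q = 1.833. The roller's centre lies 20 mm off the bolt axis in direction q: gap 53 - 20 cos(q) mm, 33 to 37 at the start, 58 at the rib.
- crank_peg (a point): Point on the axis of the crank's round upright black peg, 75 mm above the bench. Peg 16 mm in diameter, 62 mm from the bolt axis, from 50 to 95 mm above the bench, on the end of a flat dark bar 16 mm wide, top 50 mm above the bench. Pinch or push it along its arc.
- rib (a point): Middle of the top of the index rib, a low steel bar (36 x 10 mm, 6 mm high) fixed on the plate, lying radial to the bolt axis in direction 255 degrees from plate x, 81 to 117 mm from the axis.
- gauge_wide: The wider of two loose steel plug gauges: a flat disc 44 mm in diameter, 24 mm tall, with a round upright stem 16 mm in diameter rising to 87 mm above its underside; 0.25 to 0.42 kg. Origin at the centre of its underside, z along the stem. Dragged by the stem across the closing line of the fingers it can lean; along that line, or lifted a few mm, it stays upright.
- gauge_narrow: The narrower plug gauge, a bystander: same heights and stem, but its disc is only 28 mm in diameter. Origin at the centre of its underside. The two stand in either order, at least 95 mm apart across the plate.
There are look-alikes about, which are no part of the job. Leave any green or red look-alike of the gauge_wide alone.

How it is judged:
By the outcome, as a careful person would: the job done as asked, in the order asked, and still so for the second after the job is handed in, with the robot touching nothing.
It also fails if it takes over 56 s, if anything falls off the work surface, if the arm or the gripper's body presses on something with over 40 N, if the wrist force passes 120 N, or if a joint passes its speed limit or range.

## Working session

There is one attempt and no reset: what is moved stays moved. The work goes in short steps, Python scripts to look and compute and a tool call to move; the robot and the scene stay as the last step left them, time stands still between calls to the robot, and variables do not carry over. Pictures are saved under pics/ and viewed, about 8 in all and at most 12, crops included, and the job is handed in when it is done.

Besides the shell and the picture viewer there is one more tool, called as name([rows], argument=value, ...), one row to a line, values as JSON. apply_moves: Moves the arm, as the interface text tells. Shifts and turns lie within -1 to 1; 1 stands for 0.04 m of shift or 5 degrees of turn. Its arguments: {"type":"object","properties":{"commands":{"type":"array"},"claw":{"type":"number"}},"required":["commands"]}

```bash
mkdir -p pics; cat > h.py <<'E'
import numpy as np, cv2
from cell import readout, eyes, finish_job
def grab(n,f):
    d=eyes.get_image(n); cv2.imwrite('pics/'+f+'.png',d['image'][:,:,::-1]); np.savez('pics/'+f+'.npz',**d); return d
def load(f): return dict(np.load('pics/'+f+'.npz'))
def ray(d,u,v):
    R=cv2.Rodrigues(d['rvec'])[0]; t=d['tvec'].reshape(3)
    p=R.T@np.linalg.solve(d['mtx'],[u,v,1.]); return -R.T@t,p
def onz(d,u,v,z):
    c,p=ray(d,u,v); return c+p*(z-c[2])/p[2]
def proj(d,P):
    return cv2.projectPoints(np.float64(P).reshape(-1,1,3),d['rvec'],d['tvec'],d['mtx'],None)[0].reshape(-1,2)
E
python3 - <<'E'
from h import *
a=grab('top','top0');b=grab('scene','scene0')
s=readout.read_state();print(s)
for d in(a,b):print(ray(d,256,192))
E
```

```text
{'clock': 0.1, 'qpos': array([ 1.15214225,  0.62925941,  0.03847481,  1.51826406, -0.02699844,
        0.9962749 , -0.01999118]), 'qd': array([-1.99427884e-03, -1.02557135e-03, -1.37559280e-03, -1.27379051e-03,
       -1.30542489e-05,  2.09828558e-03,  1.05185577e-03]), 'tau': array([ 3.05867237e-03, -5.64529467e+01,  1.23074222e+00, -1.93972188e+01,
        1.14116591e-02,  5.46418931e-03,  2.38348400e-05]), 'eef_pos': array([ 224.44733609, -609.43348945,  230.47910085]), 'tool_rot': array([-1.57083229,  0.00168652, -1.21795683]), 'force': array([0.49209636, 0.20636026, 0.70380871]), 'torque': array([-0.04690471,  0.00012025,  0.02116143]), 'width': 85.32471366223152}
(array([353.8591733 ,  79.08077737, 710.35741454]), array([ 0.22609156, -0.00973094, -0.97418039]))
(array([1053.74630502,  336.95131952,  475.73702458]), array([-0.77782712, -0.35677314, -0.51741891]))
```

View pics/top0.png

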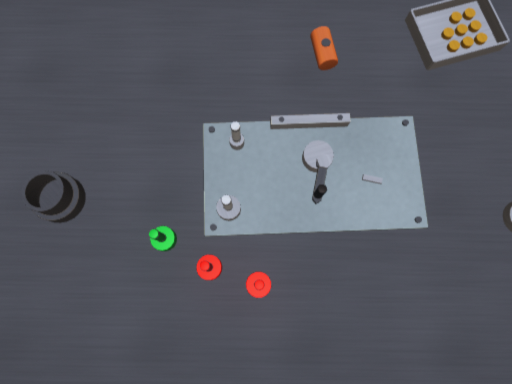

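View pics/scene0.png

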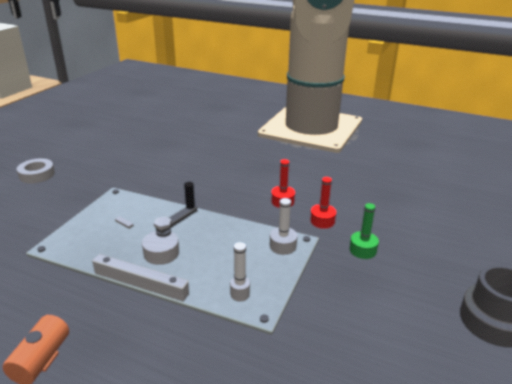

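Top view: plate corners about (203,123), (416,117), (425,227), (204,234); fence at the top; peg (321,190), rib (373,180), wide gauge disc (228,207), narrow gauge (237,140). Red and green look-alikes stand off the plate.

```bash
cat > m.py <<'E'
from h import *
d=load('top0');im=d['image'];hsv=cv2.cvtColor(im,cv2.COLOR_RGB2HSV)
m=(im.min(2)>70).astype(np.uint8)
m=cv2.morphologyEx(m,cv2.MORPH_CLOSE,np.ones((9,9)))
cs=cv2.findContours(m,0,2)[0];c=max(cs,key=cv2.contourArea)
# fit four sides from contour points -> plate rectangle on z=8
P=np.array([onz(d,u,v,8)[:2] for u,v in c[:,0]])
r=cv2.minAreaRect(P.astype(np.float32));print('rect',r,cv2.boxPoints(r))
big=cv2.resize(im[90:260,140:440],None,fx=2.6,fy=2.6,interpolation=cv2.INTER_CUBIC)
cv2.imwrite('pics/crop1.png',big[:,:,::-1])
s=load('scene0')['image'][140:330,20:400];cv2.imwrite('pics/crop2.png',cv2.resize(s,None,fx=2.1,fy=2.1,interpolation=cv2.INTER_CUBIC)[:,:,::-1])
E
python3 m.py
```

```text
rect ((558.2863159179688, 71.84722900390625), (742.2568969726562, 1069.6463623046875), 0.8066589832305908) [[ 179.66516  601.39246]
 [ 194.72412 -468.1478 ]
 [ 936.9075  -457.698  ]
 [ 921.8485   611.8423 ]]
```

View pics/crop1.png

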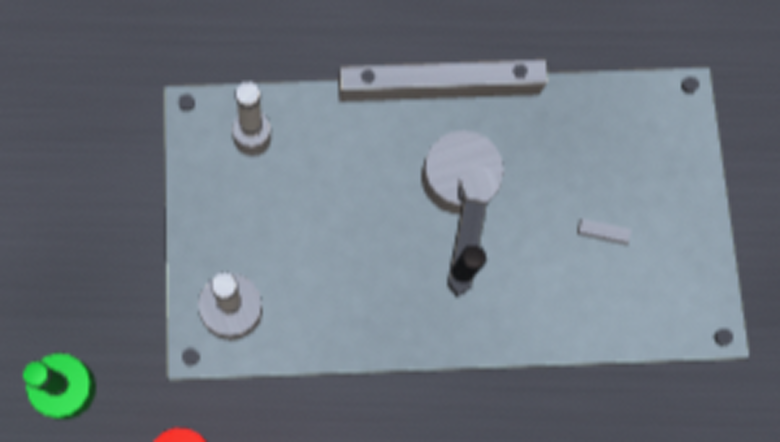

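View pics/crop2.png

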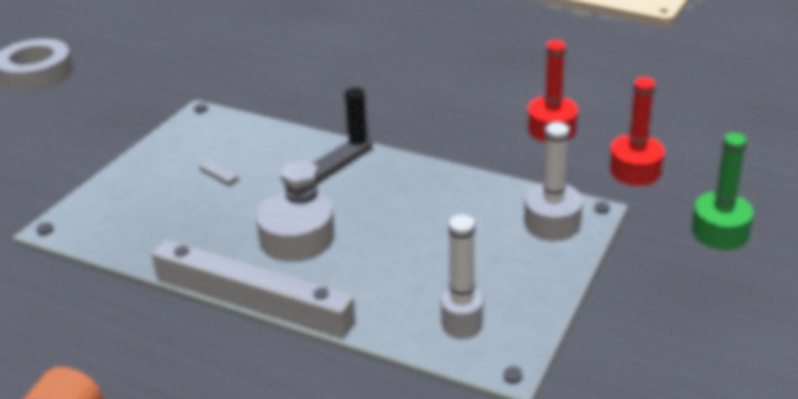

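Crop 1 shows plate corners (165,87), (710,68), (748,357), (169,380), peg top (474,256), stem tops (248,92) narrow and (223,284) wide, rib ends (580,230)-(630,237). Crop 2 shows corners (192,99), (15,238), (627,206), peg top (356,92), stem tops (461,222) and (557,129).

```bash
cat > m2.py <<'E'
from h import *
A=load('top0');B=load('scene0')
pa=lambda u,v:onza((u+.5)/2.6-.5+140,(v+.5)/2.6-.5+90)
ca=lambda u,v:((u+.5)/2.6-.5+140,(v+.5)/2.6-.5+90)
cb=lambda u,v:((u+.5)/2.1-.5+20,(v+.5)/2.1-.5+140)
# plate pts: crop1 left=+y, top=+x
L=np.array([[110,220],[110,-190],[-110,-190],[-110,220]],float)
W=np.array([onz(A,*ca(*p),8)[:2] for p in [(165,87),(710,68),(748,357),(169,380)]])
W2=np.array([onz(B,*cb(*p),8)[:2] for p in [(15,238),(192,99),(627,206)]])
print(W,W2,sep='\n')
def fit(L,W):
    a=L-L.mean(0);b=W-W.mean(0);th=np.arctan2((a[:,0]*b[:,1]-a[:,1]*b[:,0]).sum(),(a*b).sum())
    R=np.array([[np.cos(th),-np.sin(th)],[np.sin(th),np.cos(th)]]);t=W.mean(0)-R@L.mean(0)
    print('th',np.degrees(th),'t',t,'res',(W-(L@R.T+t)).round(1).tolist());return R,t
fit(L,W); fit(L[[1,2,3]],W2)
R,t=fit(np.r_[L,L[[1,2,3]]],np.r_[W,W2]);np.savez('plate',R=R,t=t)
loc=lambda p:R.T@(np.asarray(p)[:2]-t)
def tri(p,q):
    (c1,d1),(c2,d2)=ray(A,*ca(*p)),ray(B,*cb(*q));M=np.c_[d1,-d2];k=np.linalg.lstsq(M,c2-c1,rcond=None)[0]
    x,y=c1+k[0]*d1,c2+k[1]*d2;return (x+y)/2,np.linalg.norm(x-y)
for n,p,q,z in[('peg',(474,256),(356,92),95),('wide',(223,284),(557,129),95),('nar',(248,92),(461,222),95)]:
    x,e=tri(p,q);print(n,x.round(1),e.round(1),'loc',loc(x).round(1),'topz',loc(onz(A,*ca(*p),z)).round(1),'scene z',loc(onz(B,*cb(*q),z)).round(1))
print('wide disc',loc(onz(A,*ca(230,305),32)),'nar disc',loc(onz(A,*ca(252,130),32)),'rib',loc(onz(A,*ca(605,231),14)))
print('roller',loc(onz(A,*ca(464,169),34)),'bolt',R@[10,0]+t)
print('pegbase',loc(onz(B,*cb(357,140),50)))
E
python3 m2.py
```

```text
[[ 652.51975544  175.99620049]
 [ 673.30857825 -231.80798165]
 [ 455.43091298 -241.76853032]
 [ 433.83546882  164.41338833]]
[[ 675.0060354  -226.72885085]
 [ 457.13676746 -242.89120607]
 [ 436.84750952  167.93450955]]
th 2.9459375928865317 t [554.54458376 -48.27190788] res [[-0.6, -1.1], [-0.9, 0.6], [1.0, 1.9], [0.5, -1.4]]
th 3.0169598433824625 t [556.80560125 -45.3726122 ] res [[-1.6, 2.6], [0.2, -2.0], [1.5, -0.6]]
th 2.9919364611177652 t [555.53079207 -47.03532657] res [[-1.4, -2.4], [-2.0, -0.8], [-0.2, 0.7], [-0.4, -2.5], [-0.3, 4.3], [1.5, -0.4], [2.6, 1.0]]
peg [504.1 -33.8  94.3] 2.8 loc [-50.7  15.9] topz [-50.2  14.7] scene z [-49.6  18.1]
wide [484.5 123.2  93.7] 1.5 loc [-62.1 173.8] topz [-62.1 173. ] scene z [-60.4 175.1]
nar [612.6 110.7  94.4] 2.1 loc [ 65.2 154.5] topz [ 65.3 153.5] scene z [ 65.7 155.8]
wide disc [-63.46333355 172.26313826] nar disc [ 62.95110281 153.27750433] rib [-16.47805694 -96.53124101]
roller [27.32872344  4.73837205] bolt [565.51716097 -46.51337244]
pegbase [-51.29393518  15.04215838]
```

apply_moves([
  [[0,0,0,0,0.86,0],[0,0,0,0,0.86,0],[0,0,0,0,0.86,0],[0,0,0,0,0.86,0],[0,0,0,0,0,0]],
], claw=50)

```text
clock: 0.52
eef_pos: [223.7, -607.7, 227.6]
tool_rot: [-1.573, 0.007, -1.532]
force: [0.0, 0.2, -0.0]
width: 50.3
```

```bash
cat >> h.py <<'E'
from scipy.spatial.transform import Rotation as Ro
_p=np.load('plate.npz') if __import__('os').path.exists('plate.npz') else None
def wld(x,y): return _p['R']@[x,y]+_p['t']
def loc(w): return _p['R'].T@(np.asarray(w)[:2]-_p['t'])
def go(x,y,z):
    "units of tool shift to plate xy, world z"
    s=readout.read_state();R=Ro.from_euler('xyz',s['tool_rot']).as_matrix()
    w=wld(x,y);d=np.r_[w,z]-s['eef_pos']
    print('t',s['clock'],'tcp',s['eef_pos'].round(1),'loc',loc(s['eef_pos']).round(1),'rot',np.degrees(s['tool_rot']).round(1),'F',s['force'].round(1),'w',round(s['width'],1))
    print('delta world',d.round(1),'tool units',(R.T@d/40).round(2))
E
python3 -c "
from h import *
go(-50.7,15.9,180)"
```

```text
t 0.5167 tcp [ 223.7 -607.7  227.6] loc [-360.7 -542.5] rot [-90.1   0.4 -87.8] F [ 0.   0.2 -0. ] w 50.3
delta world [280.4 573.9 -47.6] tool units [-14.06   1.28   7.56]
```

apply_moves([
  [[-0.86,0,0.46,0,0,0],[-0.86,0,0.46,0,0,0],[-0.86,0,0.46,0,0,0],[-0.86,0,0.46,0,0,0],[-0.86,0,0.46,0,0,0],[-0.86,0,0.46,0,0,0],[-0.86,0,0.46,0,0,0],[-0.86,0,0.46,0,0,0]],
])

```text
clock: 1.18
eef_pos: [355.7, -324.3, 224.3]
tool_rot: [-1.58, 0.002, -1.531]
force: [0.5, -0.5, 0.0]
width: 50.0
```

```bash
python3 -c "
from h import *
go(-50.7,15.9,180)"
```

```text
t 1.1833 tcp [ 355.7 -324.3  224.3] loc [-214.  -266.4] rot [-90.5   0.1 -87.7] F [ 0.5 -0.5  0. ] w 50.0
delta world [148.4 290.5 -44.3] tool units [-7.11  1.09  4.  ]
```

apply_moves([
  [[-0.86,0.1,0.48,0,0,0],[-0.86,0.1,0.48,0,0,0],[-0.86,0.1,0.48,0,0,0],[-0.86,0.1,0.48,0,0,0],[-0.86,0.1,0.48,0,0,0],[-0.86,0.1,0.48,0,0,0],[-0.86,0.1,0.48,0,0,0],[-0.86,0.1,0.48,0,0,0]],
])

```text
clock: 1.85
eef_pos: [500.0, -27.2, 191.4]
tool_rot: [-1.577, 0.0, -1.512]
force: [0.4, -0.4, 1.3]
width: 50.0
```

```bash
python3 -c "
from h import *
go(-50.7,15.9,130)"
```

```text
t 1.85 tcp [500.  -27.2 191.4] loc [-54.4  22.7] rot [-90.3   0.  -86.7] F [ 0.4 -0.4  1.3] w 50.0
delta world [  4.   -6.6 -61.4] tool units [0.17 1.53 0.1 ]
```

apply_moves([
  [[0.17,0.7,0.1,0,0,0],[0,0.7,0,0,0,0],[0,0.1,0,0,0,0],[0,0,0,0,0,0],[0,0,0,0,0,0]],
])

```text
clock: 2.27
eef_pos: [510.1, -18.0, 129.6]
tool_rot: [-1.571, 0.007, -1.48]
force: [-0.4, 0.6, -0.2]
width: 49.8
```

```bash
python3 -c "
from h import *
go(-50.7,15.9,57)
d=grab('scene','s1');im=d['image'][100:300,60:330];cv2.imwrite('pics/s1c.png',cv2.resize(im,None,fx=2.8,fy=2.8)[:,:,::-1])"
```

```text
t 2.2667 tcp [510.1 -18.  129.6] loc [-43.9  31.4] rot [-90.    0.4 -84.8] F [-0.4  0.6 -0.2] w 49.8
delta world [ -6.  -15.8 -72.6] tool units [ 0.39  1.81 -0.18]
```

View pics/s1c.png

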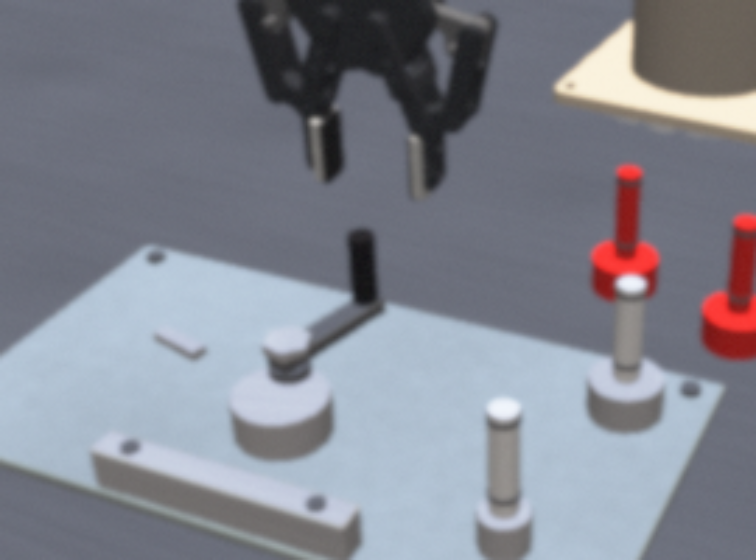

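The gripper is above the peg with its fingers open along plate y; the peg (360,235) stands between the jaws' lines. The move overshot by about 13 mm, so I'll correct it slowly.

apply_moves([
  [[0.2,0,-0.1,0,0.25,0],[0.19,0,-0.08,0,0.2,0],[0,0,0,0,0,0],[0,0,0,0,0,0]],
])

```text
clock: 2.65
eef_pos: [505.1, -39.6, 133.9]
tool_rot: [-1.564, 0.005, -1.529]
force: [0.2, -0.1, 0.7]
width: 49.9
```

```bash
python3 -c "
from h import *
go(-50.7,15.9,57)"
```

```text
t 2.65 tcp [505.1 -39.6 133.9] loc [-50.  10.] rot [-89.6   0.3 -87.6] F [ 0.2 -0.1  0.7] w 49.9
delta world [ -1.    5.8 -76.9] tool units [-0.14  1.92 -0.03]
```

apply_moves([
  [[-0.06,0.4,0,0,0,0],[-0.04,0.5,0,0,0,0],[0,0.4,0,0,0,0],[0,0.25,0,0,0,0],[0,0.1,0,0,0,0],[0,0,0,0,0,0]],
])

```text
clock: 3.15
eef_pos: [508.8, -38.6, 69.7]
tool_rot: [-1.555, 0.003, -1.535]
force: [0.1, 0.0, -0.0]
width: 50.1
```

```bash
python3 -c "
from h import *
go(-50.7,15.9,57)"
```

```text
t 3.15 tcp [508.8 -38.6  69.7] loc [-46.2  10.9] rot [-89.1   0.2 -87.9] F [ 0.1  0.  -0. ] w 50.1
delta world [ -4.8   4.8 -12.7] tool units [-0.12  0.32 -0.12]
```

apply_moves([
  [[-0.06,0.15,-0.07,-0.18,0,0],[-0.04,0.12,-0.05,0,0,0],[0,0,0,0,0,0],[0,0,0,0,0,0]],
])

```text
clock: 3.48
eef_pos: [504.8, -34.5, 59.5]
tool_rot: [-1.569, 0.003, -1.535]
force: [-0.8, -0.1, 0.0]
width: 50.2
```

```bash
python3 -c "
from h import *
go(-50.7,15.9,57)"
```

```text
t 3.4833 tcp [504.8 -34.5  59.5] loc [-50.   15.1] rot [-89.9   0.2 -87.9] F [-0.8 -0.1  0. ] w 50.2
delta world [-0.7  0.7 -2.5] tool units [-0.02  0.06 -0.02]
```

apply_moves([
  [[0,0.04,0,0,0,0],[0,0,0,0,0,0],[0,0,0,0,0,0],[0,0,0,0,0,0],[0,0,0,0,0,0],[0,0,0,0,0,0]],
], claw=8)

```text
clock: 3.98
eef_pos: [505.3, -34.3, 58.7]
tool_rot: [-1.567, 0.003, -1.535]
force: [-0.0, -0.6, -1.0]
width: 14.6
```

```bash
python3 -c "
from h import *
go(-50.7,15.9,57)"
```

```text
t 3.9833 tcp [505.3 -34.3  58.7] loc [-49.5  15.3] rot [-89.8   0.2 -87.9] F [-0.  -0.6 -1. ] w 14.6
delta world [-1.2  0.5 -1.7] tool units [-0.01  0.04 -0.03]
```

apply_moves([
  [[0.25,0,-0.04,0,0,0],[0.25,0,0,0,0,0],[0.25,0,0.04,0,0,0],[0.2,0,0.07,0,0,0]],
])

```text
clock: 4.32
eef_pos: [502.2, -55.9, 58.6]
tool_rot: [-1.583, 0.022, -1.511]
force: [-9.2, 11.5, 11.6]
width: 14.1
```

```bash
cat > arc.py <<'E'
from h import *
go(10+62*np.cos(np.radians(255)),62*np.sin(np.radians(255)),57)
l=loc(readout.read_state()['eef_pos'])-[10,0];a=np.degrees(np.arctan2(l[1],l[0]))%360;print('r',np.hypot(*l),'ang',a)
for k in range(5):
    b=np.radians(a+(255-a)*k/4);print((10+62*np.cos(b)).round(1),(62*np.sin(b)).round(1))
E
python3 arc.py
```

```text
t 4.3167 tcp [502.2 -55.9  58.6] loc [-53.8  -6. ] rot [-90.7   1.3 -86.6] F [-9.2 11.5 11.6] w 14.1
delta world [ 50.5 -51.3  -1.6] tool units [ 1.36 -0.    1.18]
r 64.0380179574971 ang 185.3926159673544
-51.7 -5.8
-47.2 -24.0
-37.4 -40.0
-23.2 -52.3
-6.0 -59.9
```

apply_moves([
  [[0.3,0,0.12,0,0,0],[0.3,0,0.14,0,0,0],[0.3,0,0.18,0,0,0],[0.27,0,0.22,0,0,0]],
])

```text
clock: 4.65
eef_pos: [511.3, -87.9, 58.4]
tool_rot: [-1.623, 0.042, -1.491]
force: [-9.3, 4.8, 15.3]
width: 14.7
```

```bash
python3 arc.py
```

```text
t 4.65 tcp [511.3 -87.9  58.4] loc [-46.3 -38.5] rot [-93.    2.4 -85.4] F [-9.3  4.8 15.3] w 14.7
delta world [ 41.3 -19.2  -1.4] tool units [ 0.56 -0.04  0.99]
r 68.22336020045826 ang 214.3790643460741
-41.2 -35.0
-34.2 -43.5
-25.8 -50.6
-16.4 -56.1
-6.0 -59.9
```

apply_moves([
  [[0.15,0,0.3,0.25,0,-0.2],[0.18,0,0.3,0.25,0,-0.2],[0.18,0,0.3,0.2,0,-0.15],[0.15,0,0.3,0.1,0,-0.1]],
])

```text
clock: 4.98
eef_pos: [544.6, -107.6, 57.6]
tool_rot: [-1.584, -0.004, -1.486]
force: [-11.4, 4.9, 14.9]
width: 14.4
```

```bash
python3 arc.py
```

```text
t 4.9833 tcp [ 544.6 -107.6   57.6] loc [-14.1 -60. ] rot [-90.8  -0.3 -85.1] F [-11.4   4.9  14.9] w 14.4
delta world [ 8.   0.5 -0.6] tool units [0.   0.01 0.2 ]
r 64.61518991981458 ang 248.09992991719093
-13.1 -57.5
-11.4 -58.2
-9.6 -58.8
-7.8 -59.4
-6.0 -59.9
```

apply_moves([
  [[0,0,0.1,0.1,0,0],[0,0,0.05,0,0,0],[0,0,0,0,0,0],[0,0,0,0,0,0]],
])

```text
clock: 5.32
eef_pos: [545.7, -107.9, 57.7]
tool_rot: [-1.586, -0.004, -1.482]
force: [-1.2, 0.1, 1.1]
width: 14.6
```

```bash
python3 arc.py; python3 -c "
from h import *
a=grab('top','t2');b=grab('scene','s2')
f=lambda d,y,x:cv2.resize(d['image'][y:y+130,x:x+200],None,fx=3,fy=3,interpolation=cv2.INTER_CUBIC)
A=f(a,110,250);B=f(b,150,60)
cv2.imwrite('pics/c2.png',np.vstack([A[:300],B[:300]])[:,:,::-1])"
```

```text
t 5.3167 tcp [ 545.7 -107.9   57.7] loc [-13.  -60.3] rot [-90.9  -0.2 -84.9] F [-1.2  0.1  1.1] w 14.6
delta world [ 7.   0.8 -0.7] tool units [-0.    0.01  0.18]
r 64.53193931406886 ang 249.0912859533506
-12.1 -57.9
-10.6 -58.5
-9.1 -59.0
-7.6 -59.5
-6.0 -59.9
```

View pics/c2.png

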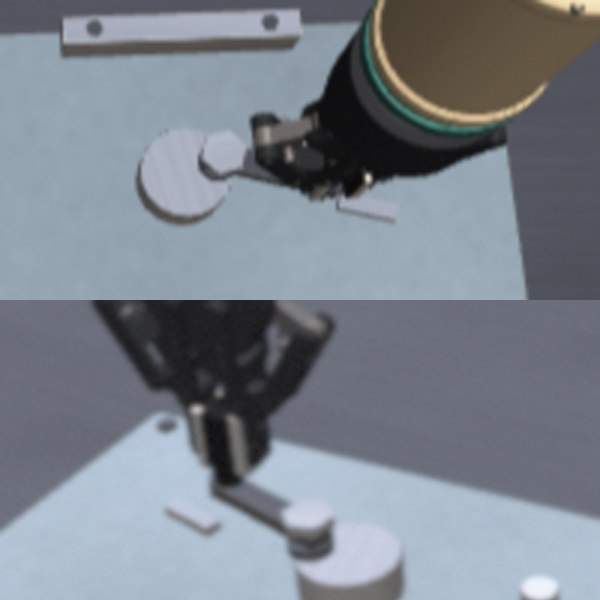

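The crank bar now points close to the rib, with the bolt head at (223,154) in the upper half and the bar heading towards the rib at (367,207). I'll release and back up to measure the peg precisely.

apply_moves([
  [[0,0,0,0.1,0,0],[0,0,0,0,0,0],[0,0,0,0,0,0],[0,-0.3,0,0,0,0],[0,-0.6,0,0,0,0],[0,-0.8,0,0,0,0],[0,-0.9,-0.4,0,0,0],[0,-0.5,-0.4,0,0,0]],
], claw=50)

```text
clock: 6.08
eef_pos: [516.3, -110.2, 184.3]
tool_rot: [-1.577, -0.003, -1.484]
force: [0.2, 0.4, -0.1]
width: 50.0
```

```bash
python3 arc.py|head -3; python3 -c "
from h import *
a=grab('top','t3');b=grab('scene','s3')
f=lambda d,y,x:cv2.resize(d['image'][y:y+100,x:x+200],None,fx=3,fy=3,interpolation=cv2.INTER_CUBIC)
cv2.imwrite('pics/c3.png',np.vstack([f(a,110,250),f(b,150,60)])[:,:,::-1])"
```

```text
t 6.0833 tcp [ 516.3 -110.2  184.3] loc [-42.5 -61. ] rot [-90.3  -0.2 -85. ] F [ 0.2  0.4 -0.1] w 50.0
delta world [  36.3    3.  -127.3] tool units [-0.01  3.18  0.93]
r 80.4701091447559 ang 229.30330925018458
```

View pics/c3.png

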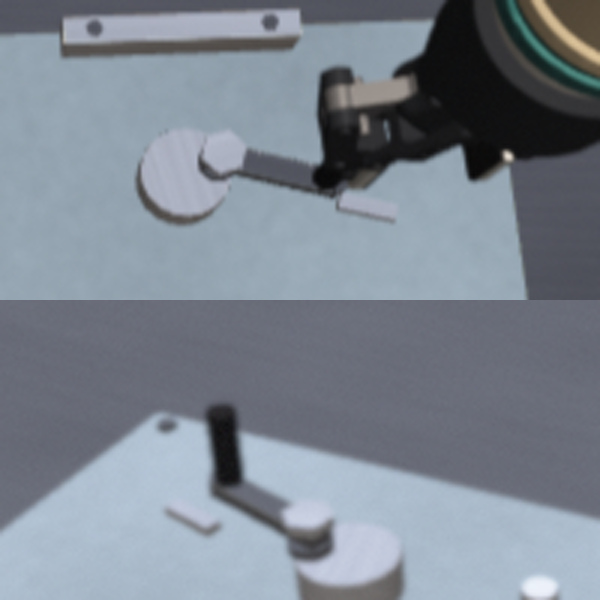

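```bash
python3 -c "
from h import *
A=load('t3');B=load('s3')
ca=lambda u,v:((u+.5)/3-.5+250,(v+.5)/3-.5+110)
cb=lambda u,v:((u+.5)/3-.5+60,(v+.5)/3-.5+150)
def an(l): l=l-np.array([10,0]);return l.round(1),np.hypot(*l).round(1),(np.degrees(np.arctan2(l[1],l[0]))%360).round(1)
print('peg top scene',an(loc(onz(B,*cb(222,110),95))))
print('peg base scene',an(loc(onz(B,*cb(229,180),50))))
print('peg top top',an(loc(onz(A,*ca(322,178),95))))
r=loc(onz(A,*ca(184,173),34));print('roller',an(r))
p=loc(onz(A,*ca(243,161),50));q=loc(onz(A,*ca(310,177),50));d=q-p;print('bar',p,q,np.degrees(np.arctan2(d[1],d[0]))%360)
# predicted pixels at 255 for bar axis and rib
for n,r_,z in[('bolt',0,60),('pegtop',62,95),('barend',62,50),('rib0',81,14),('rib1',117,14)]:
  b=np.radians(255);P=np.r_[wld(10+r_*np.cos(b),r_*np.sin(b)),z]
  print(n,((proj(A,P)-[250,110])*3).round(),((proj(B,P)-[60,150])*3).round())
# contour: bar dark mask in top image region, rib mask
"

```

```text
peg top scene (array([-17.4, -57.4]), np.float64(60.0), np.float64(253.2))
peg base scene (array([-18.3, -60. ]), np.float64(62.7), np.float64(253.0))
peg top top (array([-30. , -45.7]), np.float64(54.7), np.float64(236.8))
roller (array([-6.2, 19.6]), np.float64(20.6), np.float64(107.7))
bar [  5.10338514 -13.19051427] [ -6.29074293 -52.00709939] 253.64105155021588
bolt [[222. 148.]] [[304. 206.]]
pegtop [[344. 152.]] [[216. 109.]]
barend [[322. 175.]] [[226. 181.]]
rib0 [[337. 198.]] [[211. 223.]]
rib1 [[394. 211.]] [[169. 201.]]
```

apply_moves([
  [[-0.7,0,-0.02,0,0.1,0],[-0.9,0,-0.05,0,0.1,0],[-0.9,0,-0.05,0,0.1,0],[-0.9,0,-0.05,0,0,0],[-0.9,0,-0.05,0,0,0],[-0.7,0,-0.05,0,0,0],[-0.4,0,0,0,0,0],[-0.1,0,0,0,0,0]],
])

```text
clock: 6.85
eef_pos: [494.7, 114.0, 186.1]
tool_rot: [-1.564, -0.006, -1.524]
force: [0.9, 0.9, -0.2]
width: 49.8
```

```bash
python3 -c "
from h import *
go(-62.5,173.2,140)
a=grab('top','t4')
f=lambda d,y,x:cv2.resize(d['image'][y:y+90,x:x+120],None,fx=6,fy=6,interpolation=cv2.INTER_CUBIC)
cv2.imwrite('pics/c4.png',f(a,130,285)[:,:,::-1])"
```

```text
t 6.85 tcp [494.7 114.  186.1] loc [-52.4 164. ] rot [-89.6  -0.3 -87.3] F [ 0.9  0.9 -0.2] w 49.8
delta world [-10.6   8.7 -46.1] tool units [-0.24  1.15 -0.26]
```

View pics/c4.png

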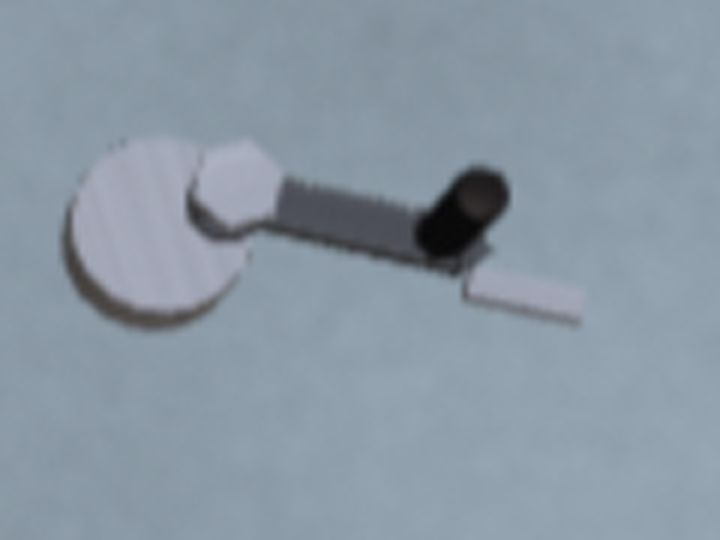

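Clear view: peg top at (483,194), bar top edge (285,178)→(425,208), rib centre about (526,291).

```bash
python3 -c "
from h import *
A=load('t4')
ca=lambda u,v:((u+.5)/6-.5+285,(v+.5)/6-.5+130)
def an(l): l=l-np.array([10,0]);return l.round(1),np.hypot(*l).round(1),(np.degrees(np.arctan2(l[1],l[0]))%360).round(1)
w=lambda u,v,z:loc(onz(A,*ca(u,v),z))
print('peg',an(w(483,194,95)));print('rib',an(w(526,291,14)))
r=w(160,224,34);print('roller',an(r))
dr=lambda a,b,z:(lambda d:np.degrees(np.arctan2(d[1],d[0]))%360)(w(*b,z)-w(*a,z))
print('bar edge',dr((285,178),(425,208),50),'rib edges',dr((475,264),(587,290),14),dr((467,297),(580,320),14))
"

```

```text
peg (array([-18.3, -60.3]), np.float64(63.1), np.float64(253.1))
rib (array([-25.6, -96.4]), np.float64(99.7), np.float64(255.1))
roller (array([-5.5, 19.1]), np.float64(19.8), np.float64(106.0))
bar edge 255.02626440681087 rib edges 254.04415147666376 255.74441486776118
```

apply_moves([
  [[-0.13,0.3,-0.13,0,0,0],[-0.1,0.4,-0.1,0,0,0],[0,0.2,0,0,0,0],[0,0.1,0,0,0,0],[0,0,0,0,0,0]],
])

```text
clock: 7.32
eef_pos: [488.0, 116.5, 144.9]
tool_rot: [-1.561, -0.009, -1.53]
force: [0.7, -0.4, -0.0]
width: 49.7
```

```bash
python3 -c "
from h import *
go(-62.5,173.2,51)"
```

```text
t 7.3167 tcp [488.  116.5 144.9] loc [-58.9 166.9] rot [-89.4  -0.5 -87.7] F [ 0.7 -0.4 -0. ] w 49.7
delta world [ -3.9   6.1 -93.9] tool units [-0.18  2.34 -0.11]
```

apply_moves([
  [[-0.1,0.2,-0.1,-0.06,0,0.1],[-0.1,0.3,-0.05,-0.06,0,0],[0,0.35,0,0,0,0],[0,0.4,0,0,0,0],[0,0.4,0,0,0,0],[0,0.2,0,0,0,0],[0,0.1,0,0,0,0],[0,0,0,0,0,0]],
])

```text
clock: 7.98
eef_pos: [484.4, 122.1, 61.9]
tool_rot: [-1.569, 0.001, -1.538]
force: [0.1, -0.3, -0.1]
width: 49.9
```

```bash
python3 -c "
from h import *
go(-62.5,173.2,51)"
```

```text
t 7.9833 tcp [484.4 122.1  61.9] loc [-62.2 172.6] rot [-89.9   0.1 -88.1] F [ 0.1 -0.3 -0.1] w 49.9
delta world [ -0.3   0.6 -10.9] tool units [-0.01  0.27 -0.01]
```

Well centred. I'll go down the last bit and close.

apply_moves([
  [[0,0.15,0,0,-0.15,0],[0,0.1,0,0,0,0],[0,0.03,0,0,0,0],[0,0,0,0,0,0]],
])

```text
clock: 8.32
eef_pos: [485.6, 122.4, 50.8]
tool_rot: [-1.566, 0.002, -1.523]
force: [0.8, 1.1, 0.2]
width: 49.6
```

apply_moves([
  [[0,0,0,0,0,0],[0,0,0,0,0,0],[0,0,0,0,0,0],[0,0,0,0,0,0],[0,0,0,0,0,0],[0,0,0,0,0,0],[0,0,0,0,0,0]],
], claw=8)

```text
clock: 8.9
eef_pos: [485.9, 122.7, 51.7]
tool_rot: [-1.565, 0.002, -1.523]
force: [-0.1, -0.1, -1.2]
width: 14.6
```

```bash
python3 -c "
from h import *
go(-62.5,90,57)"
```

```text
t 8.9 tcp [485.9 122.7  51.7] loc [-60.6 173.1] rot [-89.7   0.1 -87.3] F [-0.1 -0.1 -1.2] w 14.6
delta world [  2.5 -83.1   5.3] tool units [ 2.08 -0.14 -0.04]
```

apply_moves([
  [[0,-0.12,0,0,0,0],[0,-0.08,0,0,0,0],[0.3,-0.02,0,0,0,0],[0.4,0,0,0,0,0],[0.4,0,0,0,0,0],[0.4,0,0,0,0,0],[0.3,0,0,0,0,0],[0.1,0,0,0,0,0]],
])

```text
clock: 9.57
eef_pos: [489.3, 46.5, 62.1]
tool_rot: [-1.565, 0.003, -1.517]
force: [-0.3, 0.2, -3.4]
width: 14.9
```

```bash
python3 -c "
from h import *
go(61,90,58)"
```

```text
t 9.5667 tcp [489.3  46.5  62.1] loc [-61.3  96.9] rot [-89.7   0.2 -86.9] F [-0.3  0.2 -3.4] w 14.9
delta world [122.5  -0.5  -4.1] tool units [0.18 0.12 3.06]
```

apply_moves([
  [[0.05,0,0.25,0,0,0],[0.05,0,0.45,0,0,0],[0.03,0,0.5,0,0,0],[0,0,0.5,0,0,0],[0,0,0.5,0,0,0],[0,0,0.4,0,0,0],[0,0,0.2,0,0,0],[0,0,0.05,0,0,0]],
])

```text
clock: 10.23
eef_pos: [604.3, 48.0, 63.0]
tool_rot: [-1.571, 0.004, -1.519]
force: [-0.0, -0.6, -2.8]
width: 14.4
```

```bash
python3 -c "
from h import *
go(62.5,90,52)"
```

```text
t 10.2333 tcp [604.3  48.   63. ] loc [53.7 92.3] rot [-90.    0.2 -87. ] F [-0.  -0.6 -2.8] w 14.4
delta world [  8.9  -1.9 -11. ] tool units [0.06 0.27 0.22]
```

apply_moves([
  [[0.03,0.06,0.12,0,0,0],[0.02,0.08,0.08,0,0,0],[0,0.06,0,0,0,0],[0,0.05,0,0,0,0],[0,0.02,0,0,0,0],[0,0,0,0,0,0]],
])

```text
clock: 10.73
eef_pos: [610.7, 47.7, 52.0]
tool_rot: [-1.573, 0.005, -1.517]
force: [-0.6, -0.3, -3.6]
width: 14.4
```

```bash
python3 -c "
from h import *
go(62.5,-95,52)
b=grab('scene','s5')
cv2.imwrite('pics/c5.png',cv2.resize(b['image'][130:310,30:330],None,fx=2.6,fy=2.6,interpolation=cv2.INTER_CUBIC)[:,:,::-1])"
```

```text
t 10.7333 tcp [610.7  47.7  52. ] loc [60.1 91.7] rot [-90.2   0.3 -86.9] F [-0.6 -0.3 -3.6] w 14.4
delta world [  12.2 -186.3   -0. ] tool units [ 4.67 -0.02  0.05]
```

View pics/c5.png

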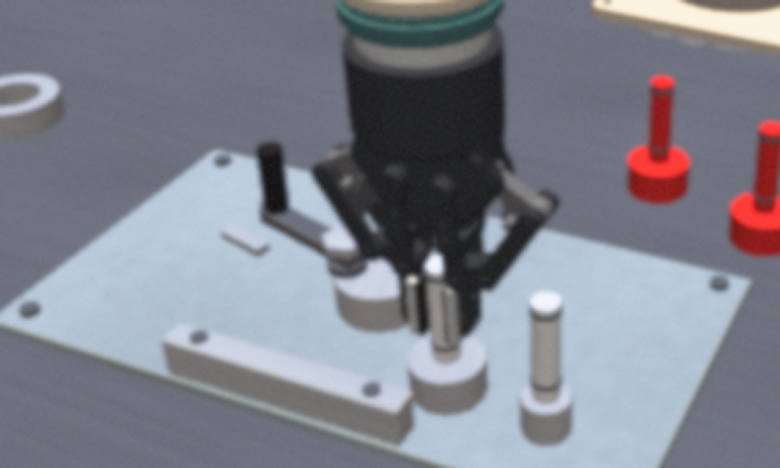

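The wide gauge hangs upright, with its disc top at about (448,356), in front of the gap between roller and fence. The narrow gauge (545,400) is undisturbed and the crank still points at the rib. The force shows the weight is still carried, so I'll lower it a little.

apply_moves([
  [[0,0.05,0.03,0,0,0],[0,0.03,0.02,0,0,0],[0,0.03,0,0,0,0],[0,0.0,0,0,0,0]],
])

```text
clock: 11.12
eef_pos: [610.3, 47.7, 52.2]
tool_rot: [-1.576, 0.005, -1.518]
force: [0.6, 0.2, -3.4]
width: 14.8
```

```bash
python3 -c "
from h import *
go(62.5,-95,52)
B=load('s5');c=lambda u,v:((u+.5)/2.6-.5+30,(v+.5)/2.6-.5+130)
print('wide disc then',loc(onz(B,*c(448,356),32)),'stem',loc(onz(B,*c(434,265),95)),'nar',loc(onz(B,*c(545,301),95)))"
```

```text
t 11.1167 tcp [610.3  47.7  52.2] loc [59.7 91.8] rot [-90.3   0.3 -87. ] F [ 0.6  0.2 -3.4] w 14.8
delta world [  12.6 -186.4   -0.2] tool units [ 4.67 -0.02  0.07]
wide disc then [56.96783021 93.4740698 ] stem [60.48804018 90.32596049] nar [ 65.70799626 155.8987041 ]
```

apply_moves([
  [[0,0.1,0.1,0,0,0],[0,0.1,0.1,0.05,0,0],[0,0,0,0,0,0]],
])

```text
clock: 11.37
eef_pos: [610.8, 47.8, 53.5]
tool_rot: [-1.587, 0.005, -1.518]
force: [0.1, 0.4, -4.0]
width: 14.4
```

```bash
python3 -c "
from h import *
go(62.5,-95,52)"
```

```text
t 11.3667 tcp [610.8  47.8  53.5] loc [60.2 91.8] rot [-90.9   0.3 -87. ] F [ 0.1  0.4 -4. ] w 14.4
delta world [  12.1 -186.4   -1.5] tool units [4.67 0.01 0.06]
```

apply_moves([
  [[0,0.1,0.05,0.15,0,0],[0,0.15,0.08,0.1,0,0]],
])

```text
clock: 11.53
eef_pos: [614.7, 48.2, 50.9]
tool_rot: [-1.566, 0.006, -1.519]
force: [-25.7, 1.1, 48.9]
width: 14.6
```

```bash
python3 -c "
from h import *
go(62.5,-95,52)
s=readout.read_state();print(s['qpos'].round(3),s['qd'].round(3),s['torque'].round(2))"
```

```text
t 11.5333 tcp [614.7  48.2  50.9] loc [64. 92.] rot [-89.7   0.3 -87. ] F [-25.7   1.1  48.9] w 14.6
delta world [   8.2 -186.8    1.1] tool units [ 4.67 -0.05 -0.04]
[-0.126  0.812  0.009  1.753 -0.022  0.572 -1.62 ] [ 0.006  0.032 -0.02   0.035  0.054 -0.346 -0.005] [0.71 4.05 0.09]
```

apply_moves([
  [[0,0,0,0,0,0],[0,0,0,0,0,0]],
])

```text
clock: 11.7
eef_pos: [615.5, 48.1, 53.1]
tool_rot: [-1.562, 0.006, -1.519]
force: [-0.2, 1.3, -4.0]
width: 14.4
```

```bash
python3 -c "
from h import *
go(62.5,-95,52)
b=grab('scene','s6');t=grab('top','t6')
cv2.imwrite('pics/c6.png',np.hstack([cv2.resize(b['image'][170:310,100:240],None,fx=2.8,fy=2.8,interpolation=cv2.INTER_CUBIC),cv2.resize(t['image'][90:230,210:350],None,fx=2.8,fy=2.8,interpolation=cv2.INTER_CUBIC)])[:,:,::-1])"
```

```text
t 11.7 tcp [615.5  48.1  53.1] loc [64.9 91.9] rot [-89.5   0.3 -87. ] F [-0.2  1.3 -4. ] w 14.4
delta world [   7.4 -186.7   -1.1] tool units [ 4.67  0.   -0.06]
```

View pics/c6.png

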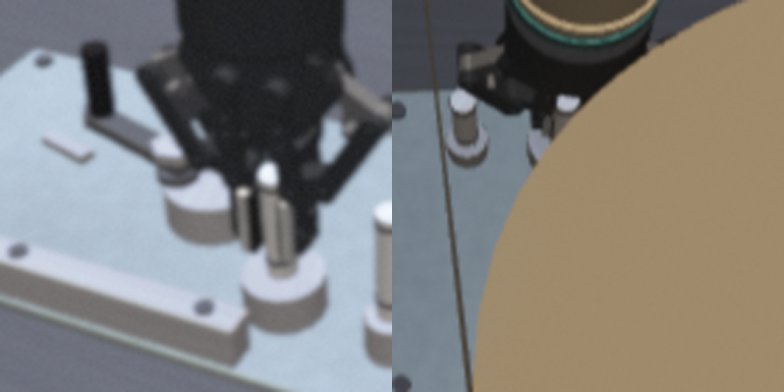

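The gauge stands upright just in front of the gap, level and about 7 mm clear of the fence, maybe 1–2 mm above the plate after the rebound. I'll slide it in with a slight downward bias.

apply_moves([
  [[0.05,0.06,-0.03,-0.1,0,0],[0.2,0.05,-0.02,0,0,0],[0.25,0.05,0,0,0,0],[0.25,0.05,0,0,0,0]],
])

```text
clock: 12.13
eef_pos: [616.5, 42.3, 51.1]
tool_rot: [-1.568, 0.033, -1.507]
force: [-7.3, 11.9, 24.6]
width: 14.3
```

```bash
python3 -c "
from h import *
go(63,-95,51)"
```

```text
t 12.1333 tcp [616.5  42.3  51.1] loc [65.6 86. ] rot [-89.8   1.9 -86.3] F [-7.3 11.9 24.6] w 14.3
delta world [ 6.900e+00 -1.809e+02 -1.000e-01] tool units [ 4.52 -0.15 -0.12]
```

apply_moves([
  [[0.25,0,-0.05,0,0,-0.25],[0.35,0,-0.05,0,0,-0.15],[0.35,0.01,-0.03,0,0,-0.1],[0.35,0.02,0,0,0,0]],
])

```text
clock: 12.47
eef_pos: [617.8, 3.5, 50.7]
tool_rot: [-1.561, 0.004, -1.495]
force: [-3.4, 9.9, 17.3]
width: 14.1
```

```bash
python3 -c "
from h import *
go(63,-95,51)"
```

```text
t 12.4667 tcp [617.8   3.5  50.7] loc [64.8 47.3] rot [-89.4   0.2 -85.6] F [-3.4  9.9 17.3] w 14.1
delta world [   5.6 -142.2    0.3] tool units [ 3.55 -0.02 -0.13]
```

apply_moves([
  [[0.3,0.0,-0.06,-0.08,0.1,-0.05],[0.35,0,-0.06,0,0.1,-0.05],[0.35,0.01,-0.04,0,0.05,-0.05],[0.35,0.01,-0.02,0,0,-0.05]],
])

```text
clock: 12.8
eef_pos: [618.7, -46.6, 50.7]
tool_rot: [-1.559, -0.006, -1.512]
force: [-1.2, 6.2, 9.6]
width: 14.6
```

```bash
python3 -c "
from h import *
go(63,-95,51)"
```

```text
t 12.8 tcp [618.7 -46.6  50.7] loc [63.1 -2.9] rot [-89.3  -0.4 -86.7] F [-1.2  6.2  9.6] w 14.6
delta world [  4.7 -92.    0.3] tool units [ 2.3   0.01 -0.02]
```

Going well: light contact, no side load. Continuing out the far side.

apply_moves([
  [[0.35,0.01,0,-0.06,0,0],[0.35,0.01,0,0,0,0],[0.35,0.01,0,0,0,0],[0.35,0.01,0,0,0,0],[0.35,0.01,0,0,0,0],[0.3,0.01,0,0,0,0],[0.15,0.01,0,0,0,0],[0,0,0,0,0,0]],
])

```text
clock: 13.47
eef_pos: [628.2, -129.0, 50.9]
tool_rot: [-1.557, 0.01, -1.51]
force: [-0.8, 3.3, 3.9]
width: 14.8
```

```bash
python3 -c "
from h import *
go(63,-95,51)"
```

```text
t 13.4667 tcp [ 628.2 -129.    50.9] loc [ 68.3 -85.6] rot [-89.2   0.6 -86.5] F [-0.8  3.3  3.9] w 14.8
delta world [-4.8 -9.6  0.1] tool units [ 0.23 -0.01 -0.13]
```

apply_moves([
  [[0.2,0,-0.03,-0.1,0,-0.1],[0.12,0,0,-0.05,0,0],[0,0,0,0,0,0],[0,0,0,0,0,0]],
])

```text
clock: 13.8
eef_pos: [628.5, -140.2, 51.0]
tool_rot: [-1.569, 0.007, -1.511]
force: [-2.0, 5.4, 9.1]
width: 14.8
```

```bash
python3 -c "
from h import *
go(63,-95,51)"
```

```text
t 13.8 tcp [ 628.5 -140.2   51. ] loc [ 68.  -96.9] rot [-89.9   0.4 -86.6] F [-2.   5.4  9.1] w 14.8
delta world [-5.1  1.6  0. ] tool units [-0.05 -0.   -0.12]
```

Upright, on the plate. Release, then rise straight up.

apply_moves([
  [[0,0,0,0,0,0],[0,0,0,0,0,0],[0,0,0,0,0,0],[0,0,0,0,0,0],[0,0,0,0,0,0],[0,0,0,0,0,0]],
], claw=50)

```text
clock: 14.3
eef_pos: [624.4, -148.7, 46.5]
tool_rot: [-1.576, 0.001, -1.517]
force: [-0.0, 0.7, 0.5]
width: 49.8
```

apply_moves([
  [[0,-0.2,0,0,0,0],[0,-0.5,0,0,0,0],[0,-0.8,0,0,0,0],[0,-0.9,0,0,0,0],[0,-0.9,0,0,0,0],[0,-0.6,0,0,0,0],[0.5,0,-0.4,0,0,0],[0.8,0,-0.4,0,0,0]],
])

```text
clock: 14.97
eef_pos: [598.9, -193.7, 211.7]
tool_rot: [-1.576, 0.007, -1.503]
force: [-0.2, -0.7, -1.1]
width: 49.9
```

apply_moves([
  [[0.9,0,-0.3,0,0,0],[0.9,0,-0.3,0,0,0],[0.9,0,-0.3,0,0,0],[0.8,0,-0.3,0,0,0],[0.5,0,0,0,0,0],[0.2,0,0,0,0,0],[0,0,0,0,0,0],[0,0,0,0,0,0]],
])

```text
clock: 15.63
eef_pos: [557.0, -379.3, 219.6]
tool_rot: [-1.57, -0.003, -1.508]
force: [0.4, 0.9, 0.2]
width: 50.1
```

```bash
python3 -c "
from h import *
go(63,-95,51)
a=grab('top','t7');b=grab('scene','s7')
cv2.imwrite('pics/c7.png',np.vstack([cv2.resize(a['image'][105:245,190:440],None,fx=2.1,fy=2.1,interpolation=cv2.INTER_CUBIC),cv2.resize(b['image'][170:310,30:280],None,fx=2.1,fy=2.1,interpolation=cv2.INTER_CUBIC)])[:,:,::-1])"
```

```text
t 15.6333 tcp [ 557.  -379.3  219.6] loc [ -15.9 -331.9] rot [-90.   -0.2 -86.4] F [0.4 0.9 0.2] w 50.1
delta world [  66.4  240.7 -168.6] tool units [-5.91  4.2   2.03]
```

View pics/c7.png

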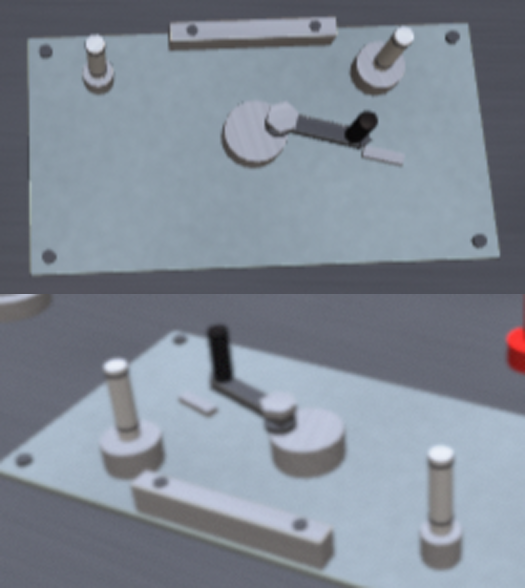

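The wide gauge stands beyond the roller and fence at about (380,66) in the upper half. The crank is on the rib line, with the peg top at (369,122), and the narrow gauge is still at (98,75).

```bash
python3 -c "
from h import *
A=load('t7');B=load('s7')
ca=lambda u,v:((u+.5)/2.1-.5+190,(v+.5)/2.1-.5+105)
cb=lambda u,v:((u+.5)/2.1-.5+30,(v+.5-294)/2.1-.5+170)
w=lambda D,c,u,v,z:loc(onz(D,*c(u,v),z)).round(1)
p=w(A,ca,369,121,95)-[10,0];print('peg',p,np.degrees(np.arctan2(*p[::-1]))%360)
print('wide top/disc',w(A,ca,404,36,95),w(A,ca,381,65,32),'scene',w(B,cb,116,366,95))
print('nar',w(A,ca,96,43,95),w(B,cb,441,454,95),'before [65.3 153.5],[65.7 155.8]')
d=cv2.absdiff(A['image'],load('t4')['image'])[130:190,285:375];print('crank diff px vs before gauge',(d.max(2)>40).sum())
f=readout.read_state();print(f['clock'],f['force'].round(1))
finish_job()"
```

```text
peg [-19.1 -60.9] 252.58706767586386
wide top/disc [ 61.5 -96.6] [ 61.2 -97. ] scene [ 64.1 -93.2]
nar [ 65.1 152.9] [ 66.4 156.8] before [65.3 153.5],[65.7 155.8]
crank diff px vs before gauge 164
15.7333 [ 0.4  0.5 -0.5]
the job is handed in; nothing more can be done
```

I turned the crank to the rib and let go of it. I then slid the wide gauge through the gap, flat on the plate, and left it standing past the roller and fence. The job was handed in at 15.7 s with the gripper clear and nothing touching.

- **Crank:** it reads about 253° from the peg top, 255° from the bar edge and 256° from the roller centre, against 255° for the rib. The readings differ by up to about 2.5°, so it may be 1–2° short. I left it there rather than risk a nudge.
- **Wide gauge:** it stands upright at about plate (61, -97), with stem top and disc agreeing within 0.5 mm. I carried it about 10 mm above the plate to the mouth of the gap. While lowering it I pressed it on the plate with a brief 49 N at the wrist, against the 120 N limit. It then slid through under light contact with no sign of touching the roller or fence.
- **Narrow gauge:** it is where it started, within about 1 mm in both views.
- **Inconclusive check:** the before/after picture difference at the crank showed 164 changed pixels. The wide gauge now stands partly in that patch, which probably accounts for them. The peg readings before and after the gauge work, 253.1° and 252.6°, agree within measuring error.

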